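Clamp the printer's build plate with the three-winged nut

ROBOT

A 6-joint arm with a two-finger parallel gripper is mounted at the origin on the work surface. World frame = base frame: x ahead of the robot, y to its left, z up, the work surface at z = 0. Lengths are in m, angles in rad, forces in N, time in s.
With the tool pointing down it reaches from about 0.225 to 0.725 m from the base axis. Payload 3.1 kg.
Tool frame: the origin (TCP) lies midway between the tips of the shut fingers; the grasp point (between the pads) lies 19 mm behind it (arm.grip_point_offset is the distance from the TCP to the grasp point, in m); z points along the fingers, y is the line along which they close (so a half turn about z gives the same grasp; the last joint's range is limited). The gripper opens to 85 mm and grips with 20 to 120 N. Pads are 22 mm wide; open, the fingers measure 114 mm over their backs; the gripper's body (76 mm by 85 mm) begins 54 mm behind the grasp point. The pads swing forward as they close: fully open they stand 13 mm farther back than shut.
Start: joints at [1.036, 0.048, 0.099, 1.622, 0, 1.443], TCP at [0.208, 0.482, 0.231] pointing down, gripper open.
Joint ranges: [-2.91, 2.91], [-0.99, 1.94], [-1.21, 1.42], [-2.12, 2.29], [-1.49, 1.47], [-3.14, 3.14]. Speed limits (rad/s): [2.79, 2.79, 3.14, 3.14, 3.14, 3.14].

INTERFACE

Orientations are given as a 3x3 rotation matrix whose columns are the frame's x, y, z axes.
In Python, from station import arm gives the robot as it stands.
- The arm moves only by the shell command python3 -m jog 'ROWS' [FORCE]. ROWS is text: rows parted by semicolons, each of 5 numbers parted by spaces: the opening, from -1 (shut) to 1 (fully open), then the shift along the world's x, y, z in m, then the turn about the world's z in rad. In form: jaw x y z twist; .... A call has 1 to 8 rows; each row shifts and turns the commanded pose from where the row before left it; what a row does not reach is not made up. A row lasts 1/12 s, in which the tool goes at most 41.7 mm and 7.16 degrees, less where a joint would pass 70% of its speed; a pose out of reach is approached as far as the arm can. A call with a gripper value outside its range is refused whole. The fingers move at their own pace and stop on an object; FORCE is the grip in N (left out, the last holds). Time passes only in rows, so rows that do not move let the fingers close. It gives the time, the measured TCP pose, the force, the opening and the grip force at its end, in the units of the state.
- arm.state(): the state, without advancing time (a new reading comes with each control period).
- arm.read_camera(name): name is "scene" or "top" or "wrist"; returns the picture (420x560x3 uint8, red, green, blue); there is no depth.
- arm.get_calibration(name): a dict with "vfov" (degrees; the focal length in pixels is half the picture's height over the tangent of half this angle, whatever the lens; pixels are square), "cx", "cy" (the principal point, pixels), "rvec" (rotation vector, rad) and "tvec" (3), from world to camera coordinates, as OpenCV has them. Camera axes: x right, y down, z forward; pixel columns grow to the right and rows downward; lengths in m; the calibration is good to about 2 mm. A picture is of the moment at which its call begins: read the wrist's pose just before it. get_calibration takes no time and is no camera call; for the wrist camera it gives the pose at the moment of the call.
- arm.close_job(): hands the job in; it is judged then, once.
The state is a dict: "time": time; "joints": joint angles; "qvel": joint speeds; "joint_torque": joint torques, N m; "eef_pos": TCP position; "ee_rot": TCP orientation; "ft_force": force on the tool from outside, world axes, zero at the start; "wrist_torque": the same for the moment, N m; "width": opening from 0.0 (shut) to 1.0 (fully open); "gripper_force": force on a finger pad.
Only numpy, scipy, OpenCV 4.12 (cv2) and the standard library are available. Lean on these libraries where they do the work, as an engineer would, in place of code of your own. Each camera call takes 0.05 s, during which the arm holds its last target. There are 200 camera calls.

TASK

Clamp the 3D printer's build plate in its fixture: turn the loose orange three-winged nut clockwise (seen from above) by pushing its wings round with your fingertips, stroke after stroke, until it is fully home and the blue clamp bar sits down on the plate. Push gently and do not pinch or grip the nut; leave the spool, the glue stick, the scraper and the printed bracket where they are.

Things in the scene. Friction and masses are not known exactly. Their poses are not given: they have to be found in the camera images.
- fixture: Clamping fixture, fixed to the table: plywood board 200 (x) by 300 (y) by 18 mm thick; origin at the centre of its underside, z up. A dark steel build plate lies on it at x -85 to 85, y -45 to 140 mm, its top 22 mm above the table. The nut's upright axis is at x = -20, y = -90 mm; the fixed steel stud in it is 8 mm across and its top is 86 mm above the table.
- mast_foot (a point): Foot of a fixed square aluminium mast beside the nut, at x = 42, y = -90 mm of the fixture, 18 mm above the table; the mast is 20 mm wide and its top is 218 mm above the table, with a small camera behind it (+x). It is in the way of a gripper going all round the nut: push the wings on the other (-x) side of the nut.
- bar_end (a point): End, over the build plate, of the blue clamp bar: middle of the bar's top edge there, at x = -20, y = 0 mm of the fixture. The bar is 30 mm wide (x), 14 mm thick, runs under the nut from y = -115 to 0 mm and goes down with the nut; it does not turn. Its top is 43 mm above the table with the nut at 0 and 36 mm when home.
- wing_nut (a joint): Turn of the nut, rad; grows clockwise seen from above (tightening). Free from 0 to 5.6, where it is fully home at a firm stop; starts from 0 to 2. At value q the wings point at -q, -q + 120 and -q + 240 deg, counted counterclockwise seen from above from the fixture's +x. Friction about 0.03 N m; it stays where left. Nut and bar go down 1.27 mm per rad (8 mm a turn).
- nut_centre (a point): Centre of the orange three-winged nut, on its axis at half the wings' height: 67 mm above the table at 0, 60 mm when home. The wings are upright blades 8 mm thick, 24 mm high (12 mm above to 12 below this point), reaching 45 mm from the axis. Hub 26 mm across, top 16 mm above this point; below the wings a steel collar 32 mm across. x points along one wing and turns with the nut.
- mini_spool: Bystander: small white spool of green filament lying flat, 90 mm across, 44 mm high, origin at the centre of its underside; on the table on the robot's side of the fixture.
- glue_stick: Bystander: upright white glue stick with green band and yellow cap, 32 mm across, 100 mm tall, origin at the centre of its underside; on the table to the -y side of the fixture.
- scraper: Bystander: scraper with orange handle and steel blade, 200 mm long, 50 mm wide, up to 18 mm high, lying on the table beyond the fixture; origin under its middle, x along it.
- bracket: Bystander: purple printed angle bracket, 50 by 35 mm and 40 mm high, standing loose on the build plate; origin at the centre of its underside.

How it is judged:
By the outcome, as a careful person would: the job done as asked, in the order asked, and still so for the second after the job is handed in, with the robot touching nothing.
It also fails if it takes over 61 s, if anything falls off the work surface, if the arm or the gripper's body presses on something with over 40 N, if the wrist force passes 120 N, or if a joint passes its speed limit or range.

## Working session

There is one attempt and no reset: what is moved stays moved. The work goes in short steps, Python scripts to look and compute and a shell command to move; the robot and the scene stay as the last step left them, time stands still between calls to the robot, and variables do not carry over. Pictures are saved under pics/ and viewed, at most 10 in all, crops included, and the job is handed in when it is done.

```bash
ls; mkdir -p pics; cat > h.py <<'E'
import numpy as np, cv2
from station import arm
def cal(n):
    c=arm.get_calibration(n); f=210/np.tan(np.radians(c["vfov"])/2)
    return np.array([[f,0,c["cx"]],[0,f,c["cy"]],[0,0,1]]),cv2.Rodrigues(np.array(c["rvec"],float))[0],np.array(c["tvec"],float)
def ray(n,u,v,z):
    K,R,t=cal(n); d=R.T@np.linalg.solve(K,[u,v,1]); o=-R.T@t
    return o+d*(z-o[2])/d[2]
def proj(n,P):
    K,R,t=cal(n); p=(K@(R@np.atleast_2d(P).T+t[:,None])).T; return p[:,:2]/p[:,2:]
def snap(n,f):
    im=arm.read_camera(n); cv2.imwrite("pics/"+f,im[:,:,::-1]); return im
E
python3 - <<'E'
from h import *
snap("top","t0.png");snap("scene","s0.png")
print(arm.state())
for n in("top","scene"):
  print(arm.get_calibration(n))
E
```

```text
pics
{'time': 0.1, 'joints': array([1.03618095e+00, 4.86665360e-02, 9.77300918e-02, 1.62199314e+00,
       3.04530592e-05, 1.44299984e+00]), 'qvel': array([-0.00044647, -0.00157033,  0.0040822 , -0.00116136,  0.00087998,
       -0.00016898]), 'joint_torque': array([ 2.33907725e-03, -3.39850831e+01,  3.20935822e+01,  1.58174930e-02,
       -2.90259932e-04, -1.29910879e-05]), 'eef_pos': array([0.20745269, 0.48166916, 0.23022725]), 'ee_rot': array([[-9.18384017e-01,  3.95688714e-01, -1.11311906e-03],
       [ 3.95690164e-01,  9.18382263e-01, -1.82007484e-03],
       [ 3.02085735e-04, -2.11197790e-03, -9.99997724e-01]]), 'ft_force': array([ 0.55432517, -0.35070079, -0.02504631]), 'wrist_torque': array([0.05749073, 0.0138405 , 0.00843827]), 'gripper_force': 0.0, 'width': 1.0003367176927882}
{'vfov': 42.93489805500341, 'cx': 280.60697366593644, 'cy': 211.67616401495144, 'rvec': array([ 1.98452943, -2.23744521,  0.23263133]), 'tvec': array([0.06605167, 0.53410205, 1.06732323])}
{'vfov': 44.01359598159653, 'cx': 281.7725899036898, 'cy': 213.37522048594465, 'rvec': array([ 2.12546898,  1.37015811, -0.50200952]), 'tvec': array([-0.2469859 , -0.34119871,  1.21649024])}
```

View pics/t0.png

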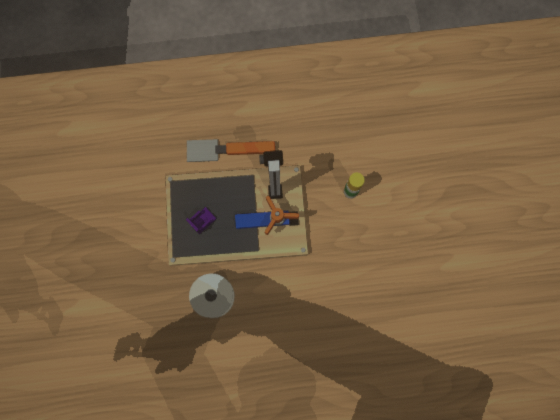

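View pics/s0.png

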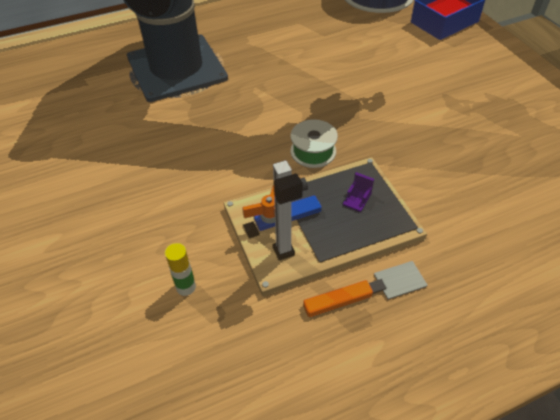

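The top view shows the fixture (corners near (166,174), (302,166), (307,255), (172,263)), the nut at about (277,215) and the mast foot near (275,195). I'll enlarge it.

```bash
python3 - <<'E'
from h import *
im=cv2.imread("pics/t0.png")
c=im[150:280,150:320]; c=cv2.convertScaleAbs(cv2.resize(c,None,fx=4.6,fy=4.6,interpolation=cv2.INTER_CUBIC),alpha=1.5)
cv2.imwrite("pics/t0c.png",c)
for p in [(166,174),(302,166),(307,255),(172,263)]: print(ray("top",*p,.018))
print(ray("top",277,215,.08))
E
```

```text
[0.66133667 0.24261593 0.018     ]
[ 0.6435032 -0.0584749  0.018    ]
[ 0.44540812 -0.04383476  0.018     ]
[0.46281629 0.24459521 0.018     ]
[0.52711715 0.01053477 0.08      ]
```

View pics/t0c.png

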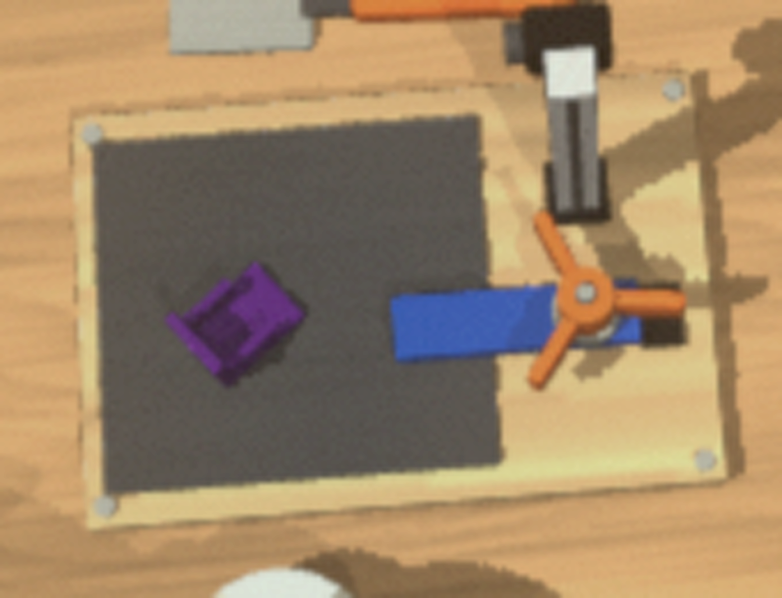

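```bash
cat >> h.py <<'E'
def c2p(u,v): return u/4.6+150-.39,v/4.6+150-.39
E
python3 - <<'E'
from h import *
from scipy.optimize import least_squares
pc=np.array([c2p(*p) for p in [(73,117),(692,70),(727,477),(90,528)]]+[c2p(585,292)]+[c2p(391,297),c2p(396,360)]+[c2p(93,142),c2p(479,116),c2p(500,463),c2p(106,492)])
L=np.array([(100,150,18),(100,-150,18),(-100,-150,18),(-100,150,18),(-20,-90,86),(-5,0,42),(-35,0,42),(85,140,22),(85,-45,22),(-85,-45,22),(-85,140,22)])/1000
def W(x,L): c,s=np.cos(x[2]),np.sin(x[2]); return np.c_[x[0]+c*L[:,0]-s*L[:,1],x[1]+s*L[:,0]+c*L[:,1],L[:,2]]
r=least_squares(lambda x:(proj("top",W(x,L))-pc).ravel(),[.55,.1,0]); print(r.x,np.degrees(r.x[2]));print(r.fun.reshape(-1,2).round(1))
print(W(r.x,np.array([[-20,-90,0],[42,-90,0]])/1000))
n=W(r.x,np.array([[-20,-90,0]])/1000)[0]
for p in [(541,215),(684,302),(538,384)]:
  d=ray("top",*c2p(*p),.077)-n; print(np.hypot(*d[:2]),np.degrees(np.arctan2(d[1],d[0])-r.x[2]))
E
```

```text
[ 0.55357115  0.09878704 -0.0424991 ] -2.435018797572434
[[-0.2 -0.3]
 [ 0.3 -0.2]
 [ 0.6  0.7]
 [-1.   0.4]
 [ 0.4  0. ]
 [ 0.2 -0.5]
 [-0.1 -0.4]
 [-0.2 -0. ]
 [-0.2 -0.7]
 [ 0.5  0.3]
 [-0.4  0.6]]
[[0.52976544 0.00971803 0.        ]
 [0.59170946 0.00708388 0.        ]]
0.04291934012547698 24.75151332955135
0.04348796440104135 -97.9456178269247
0.045497840278640365 146.91414300455054
```

```bash
python3 - <<'E'
from h import *
K,R,t=cal("wrist"); s=arm.state(); print(s["ee_rot"].T@(-R.T@t-s["eef_pos"]))
for a,n,z in((356,183,0.1),(211,295,.044)): print(ray("top",a,n,z))
E
python3 -m jog '-1 .02 -.034 0 .026;-1 .02 -.034 0 .026;-1 .02 -.034 0 .026;-1 .02 -.034 0 .026;-1 .02 -.034 0 .026;-1 .02 -.034 0 .026;-1 .02 -.034 0 .026'
```

```text
[ 0.0802464   0.00017219 -0.14408501]
[ 0.56996804 -0.1573047   0.1       ]
[0.38367335 0.16483817 0.044     ]
time: 0.68
eef_pos: [0.3479, 0.2424, 0.2308]
ee_rot: [[-0.975, 0.221, -0.0], [0.221, 0.975, -0.0], [0.0, -0.0, -1.0]]
ft_force: [0.9, -0.2, -1.0]
width: 0.006
gripper_force: 0.0
```

```bash
python3 -m jog '-1 .02 -.034 0 .026;-1 .02 -.034 0 .026;-1 .02 -.034 0 .026;-1 .02 -.034 0 .026;-1 .02 -.034 0 .026;-1 .02 -.034 0 .026;-1 .025 -.038 0 .026;-1 0 0 0 0'
python3 - <<'E'
from h import *
snap("wrist","w1.png"); print(arm.state()["eef_pos"],arm.state()["joints"])
print(proj("wrist",[[.5298,.0097,.086]]), proj("wrist",[[.494,0,.07]]))
E
```

```text
time: 1.35
eef_pos: [0.4934, -0.0007, 0.2294]
ee_rot: [[-0.999, 0.049, -0.0], [0.049, 0.999, -0.003], [-0.0, -0.003, -1.0]]
ft_force: [-0.5, 1.3, 0.3]
width: 0.002
gripper_force: 0.0
[0.49150286 0.00220373 0.22970749] [-1.31674258e-01 -3.69980369e-02  1.06441330e-02  1.62060345e+00
 -5.83345613e-04 -8.30802104e-02]
[[284.57247791 233.26814874]] [[272.49337131 192.58620374]]
```

View pics/w1.png

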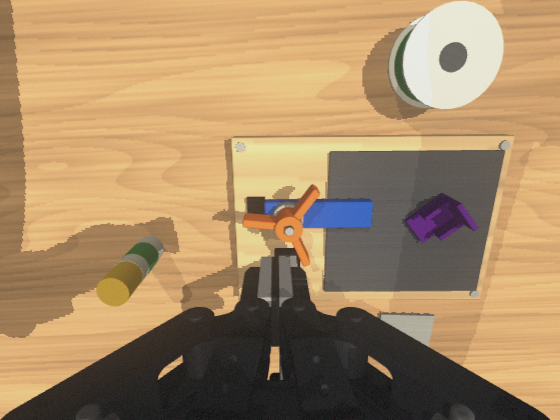

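The wrist view shows the nut's stud at (289,231), wings as expected, and the mast behind the fingers. Now I descend between the wings at about 144° and 262°.

```bash
python3 -m jog '-1 .001 -.004 -.03 0;-1 0 0 -.03 0;-1 0 0 -.03 0;-1 0 0 -.03 0;-1 0 0 -.025 0;-1 0 0 -.02 0;-1 0 0 -.01 0;-1 0 0 0 0'
python3 - <<'E'
from h import *
P=[.5298,.0097]
for a in range(190,80,-10):
  r=.037;b=np.radians(a);print(a,[round(P[0]+r*np.cos(b),4),round(P[1]+r*np.sin(b),4)])
E
```

```text
time: 2.07
eef_pos: [0.4885, 0.0025, 0.0532]
ee_rot: [[-0.999, 0.042, -0.007], [0.042, 0.999, 0.001], [0.007, 0.001, -1.0]]
ft_force: [-1.2, 0.1, -0.8]
width: 0.0
gripper_force: 0.0
190 [np.float64(0.4934), np.float64(0.0033)]
180 [np.float64(0.4928), np.float64(0.0097)]
170 [np.float64(0.4934), np.float64(0.0161)]
160 [np.float64(0.495), np.float64(0.0224)]
150 [np.float64(0.4978), np.float64(0.0282)]
140 [np.float64(0.5015), np.float64(0.0335)]
130 [np.float64(0.506), np.float64(0.038)]
120 [np.float64(0.5113), np.float64(0.0417)]
110 [np.float64(0.5171), np.float64(0.0445)]
100 [np.float64(0.5234), np.float64(0.0461)]
90 [np.float64(0.5298), np.float64(0.0467)]
```

```bash
python3 -m jog '-1 .003 .006 0 0;-1 .001 .006 0 0;-1 .001 .006 0 0;-1 .002 .006 0 0;-1 .003 .006 0 0;-1 .004 .005 0 0;-1 0 0 0 0'
```

```text
time: 2.65
eef_pos: [0.5067, 0.0376, 0.0568]
ee_rot: [[-0.999, 0.041, 0.001], [0.041, 0.999, 0.001], [-0.001, 0.001, -1.0]]
ft_force: [0.4, 0.1, -0.2]
width: -0.001
gripper_force: 0.0
```

```bash
python3 -m jog '-1 .005 .003 -.002 0;-1 .005 .003 -.001 0;-1 .006 .002 0 0;-1 .006 .001 0 0;-1 .003 0 0 0;-1 0 0 0 0'
python3 - <<'E'
from h import *
im=snap("wrist","w2.png"); print(arm.state()["eef_pos"])
E
```

```text
time: 3.15
eef_pos: [0.5316, 0.0454, 0.0531]
ee_rot: [[-0.999, 0.043, 0.0], [0.043, 0.999, 0.0], [-0.0, 0.0, -1.0]]
ft_force: [0.3, 0.6, -0.2]
width: 0.001
gripper_force: 0.0
[0.5313796  0.04535297 0.05327765]
```

View pics/w2.png

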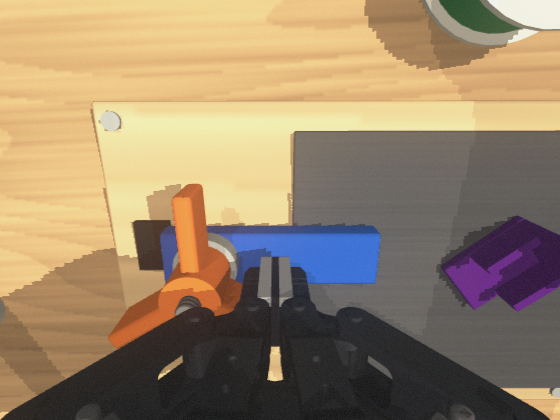

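The pushed wing is at about 60°, and the next one points straight to the robot at about 180° (tip at (188,190)). I'll lift, go round behind it and push again.

```bash
python3 -m jog '-1 -.006 .003 0 0;-1 0 0 .03 0;-1 0 0 .025 0;-1 -.006 -.022 0 0;-1 -.008 -.022 0 0;-1 -.007 -.021 0 0;-1 0 0 0 0;-1 0 0 0 0'
```

```text
time: 3.87
eef_pos: [0.5033, -0.0172, 0.1087]
ee_rot: [[-0.999, 0.045, 0.001], [0.045, 0.999, 0.0], [-0.001, 0.0, -1.0]]
ft_force: [0.7, 1.1, -0.1]
width: -0.002
gripper_force: 0.0
```

```bash
python3 -m jog '-1 -.002 -.001 -.025 0;-1 0 0 -.022 0;-1 0 0 -.011 0;-1 0 0 0 0' && python3 -m jog '-1 -.003 .006 0 0;-1 -.003 .006 0 0;-1 -.001 .006 0 0;-1 0 .006 0 0;-1 .001 .006 0 0;-1 .001 .006 0 0;-1 .002 .006 0 0;-1 0 0 0 0'
```

```text
time: 4.2
eef_pos: [0.4988, -0.0164, 0.0469]
ee_rot: [[-0.999, 0.042, -0.006], [0.042, 0.999, 0.002], [0.007, 0.001, -1.0]]
ft_force: [-1.0, -0.1, -0.7]
width: 0.003
gripper_force: 0.0
time: 4.87
eef_pos: [0.499, 0.0258, 0.0505]
ee_rot: [[-0.999, 0.041, 0.0], [0.041, 0.999, 0.001], [-0.0, 0.001, -1.0]]
ft_force: [1.0, -0.1, -0.7]
width: 0.001
gripper_force: 0.0
```

```bash
python3 -m jog '-1 .003 .006 0 0;-1 .004 .005 0 0;-1 .005 .004 0 0;-1 .005 .003 0 0;-1 .006 .002 0 0;-1 .006 .001 0 0;-1 .003 0 0 0;-1 0 0 0 0'
python3 - <<'E'
from h import *
im=snap("wrist","w3.png"); print(arm.state()["eef_pos"])
E
```

```text
time: 5.53
eef_pos: [0.5317, 0.0455, 0.0503]
ee_rot: [[-0.999, 0.043, 0.001], [0.043, 0.999, 0.0], [-0.001, 0.001, -1.0]]
ft_force: [-0.1, -0.6, -0.3]
width: 0.005
gripper_force: 0.0
[0.53142826 0.04537392 0.05037665]
```

View pics/w3.png

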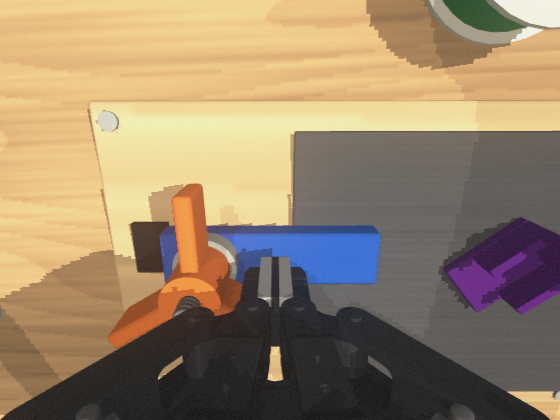

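The nut advanced another 120° (the stud now stands prouder), so q ≈ 5.2 and about 23° remain. I'll do a slow last stroke while watching the force.

```bash
python3 -m jog '-1 -.006 .003 0 0;-1 0 0 .03 0;-1 0 0 .027 0;-1 -.006 -.022 0 0;-1 -.008 -.022 0 0;-1 -.007 -.021 0 0;-1 0 0 0 0;-1 0 0 0 0' && python3 -m jog '-1 -.002 -.001 -.025 0;-1 0 0 -.022 0;-1 0 0 -.011 0;-1 0 0 -.001 0;-1 -.002 .004 0 0;-1 -.001 .004 0 0;-1 0 0 0 0'
```

```text
time: 6.25
eef_pos: [0.5032, -0.0172, 0.1076]
ee_rot: [[-0.999, 0.045, 0.001], [0.045, 0.999, 0.0], [-0.001, 0.0, -1.0]]
ft_force: [1.1, 0.4, 0.6]
width: -0.003
gripper_force: 0.0
time: 6.83
eef_pos: [0.4995, -0.0087, 0.0498]
ee_rot: [[-0.999, 0.042, 0.002], [0.042, 0.999, 0.0], [-0.002, 0.0, -1.0]]
ft_force: [-0.3, -0.3, -0.2]
width: 0.004
gripper_force: 0.0
```

```bash
python3 -m jog '-1 -.001 .003 0 0;-1 -.001 .003 0 0;-1 0 0 0 0';python3 -m jog '-1 0 .002 0 0;-1 0 .002 0 0;-1 0 0 0 0'
```

```text
time: 7.08
eef_pos: [0.4973, -0.0034, 0.0493]
ee_rot: [[-0.999, 0.042, 0.002], [0.042, 0.999, -0.0], [-0.002, -0.0, -1.0]]
ft_force: [0.9, 0.2, 0.1]
width: -0.002
gripper_force: 0.1
time: 7.33
eef_pos: [0.4968, 0.0005, 0.0485]
ee_rot: [[-0.999, 0.043, 0.0], [0.043, 0.999, 0.0], [-0.0, 0.0, -1.0]]
ft_force: [-0.0, 0.4, 0.9]
width: 0.001
gripper_force: 0.2
```

```bash
for i in 1; do python3 -m jog '-1 0 .002 0 0;-1 0 0 0 0;-1 0 0 0 0';python3 -m jog '-1 0 .002 0 0;-1 0 0 0 0;-1 0 0 0 0'; done | grep -E "pos|ft|grip"
```

```text
eef_pos: [0.4965, 0.0025, 0.0482]
ft_force: [-0.2, -1.2, -0.1]
gripper_force: 0.2
eef_pos: [0.4965, 0.0041, 0.0482]
ft_force: [-0.0, -2.5, -0.3]
gripper_force: 0.8
```

```bash
(python3 -m jog '-1 0 .002 0 0;-1 0 0 0 0;-1 0 0 0 0';python3 -m jog '-1 0 .002 0 0;-1 0 0 0 0;-1 0 0 0 0') | grep -E "pos|ft|grip"
python3 - <<'E'
from h import *
im=snap("wrist","w4.png"); print(arm.state()["ft_force"],arm.state()["eef_pos"])
E
```

```text
eef_pos: [0.4966, 0.0045, 0.0482]
ft_force: [0.7, -6.8, -0.2]
gripper_force: 2.8
eef_pos: [0.4966, 0.0048, 0.0482]
ft_force: [-0.4, -9.6, 0.0]
gripper_force: 4.6
[  1.37622022 -10.71434156  -0.75365241] [0.4966131  0.00474401 0.04825532]
```

View pics/w4.png

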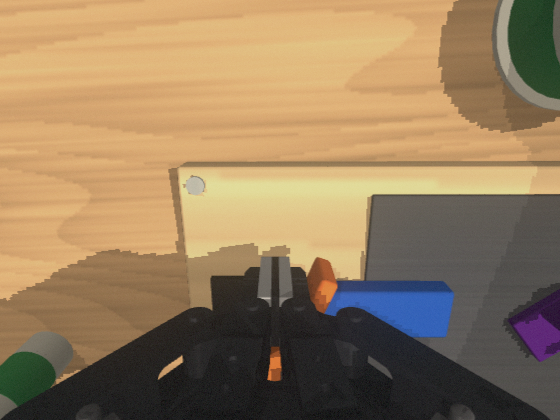

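The wing is stopped firmly: 10 N with no motion, where the home position was predicted. I'll back off, lift away and verify.

```bash
python3 -m jog '-1 0 -.006 0 0;-1 0 -.006 0 0;-1 0 0 0 0;-1 0 0 .03 0;-1 0 0 .035 0;-1 0 0 .035 0;-1 0 0 .035 0;-1 0 0 .035 0' && python3 -m jog '-1 -.04 0 0 0;-1 -.04 0 0 0;-1 -.04 0 0 0;-1 -.03 0 0 0;-1 0 0 0 0;-1 0 0 0 0'
python3 - <<'E'
from h import *
im=snap("top","t5.png")[:,:,::-1]
c=im[150:280,150:320]; c=cv2.convertScaleAbs(cv2.resize(c,None,fx=4.6,fy=4.6,interpolation=cv2.INTER_CUBIC),alpha=1.5)
cv2.imwrite("pics/t5c.png",c)
E
```

```text
time: 9.05
eef_pos: [0.4962, -0.0029, 0.2199]
ee_rot: [[-0.999, 0.042, -0.0], [0.042, 0.999, 0.002], [0.0, 0.002, -1.0]]
ft_force: [1.0, 0.9, -0.4]
width: 0.004
gripper_force: 0.0
time: 9.55
eef_pos: [0.3461, -0.0031, 0.2187]
ee_rot: [[-0.999, 0.043, 0.002], [0.043, 0.999, 0.001], [-0.002, 0.001, -1.0]]
ft_force: [0.6, 0.2, -0.4]
width: -0.004
gripper_force: 0.0
```

View pics/t5c.png

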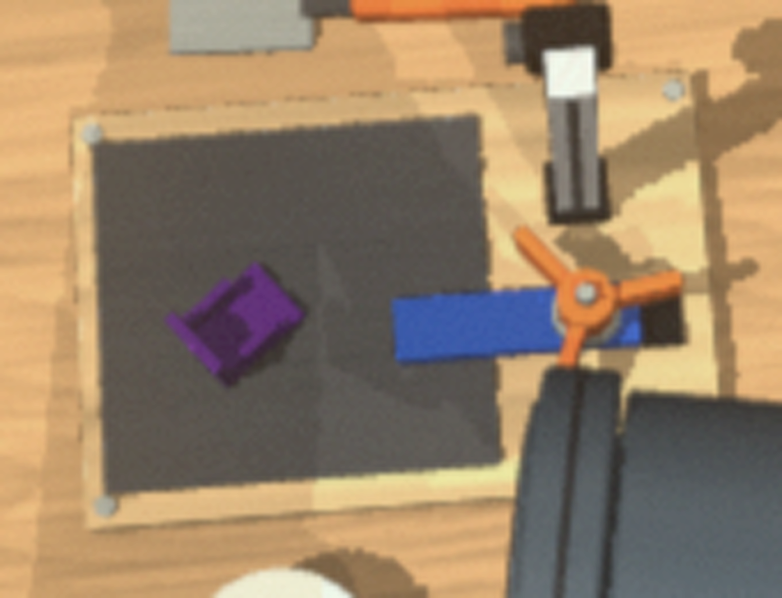

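```bash
python3 - <<'E'
from h import *
n=np.array([.52977,.00972,0])
for p in [(519,233),(682,281)]:
  d=ray("top",*c2p(*p),.070)-n; print(np.hypot(*d[:2]),np.degrees(np.arctan2(d[1],d[0]))+2.435)
E
```

```text
0.04372613771976074 40.84775454090978
0.043608994901739154 -83.23850714848497
```

```bash
python3 -c "
from station import arm
print(arm.close_job())"
```

```text
the job is handed in; nothing more can be done
None
```

The nut is fully home against its stop, with its wings within about 2° of the angle expected there. The blue clamp bar has gone down with the nut, and I kept clear of the spool, glue stick, scraper and bracket. The job is handed in at about 9.6 s.

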